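Uncover the specimen block and hold it in the datum corner of the analyser stage

ROBOT

A 7-joint arm with a two-finger parallel gripper is mounted at the origin on the work surface. World frame = base frame: x ahead of the robot, y to its left, z up, the work surface at z = 0. Lengths are in m, angles in rad, forces in N, time in s.
With the tool pointing down it reaches from about 0.425 to 0.925 m from the base axis. Payload 6.8 kg.
Tool frame: the origin (TCP) lies midway between the tips of the shut fingers; the grasp point (between the pads) lies r.grip_point_offset behind it (r.grip_point_offset is the distance from the TCP to the grasp point, in m); z points along the fingers, y is the line along which they close (so a half turn about z gives the same grasp; the last joint's range is limited). The gripper opens to 85 mm and grips with 20 to 120 N. Pads are 22 mm wide; open, the fingers measure 114 mm over their backs; the gripper's body (76 mm by 85 mm) begins 54 mm behind the grasp point. The pads swing forward as they close: fully open they stand 13 mm farther back than shut.
Start: joints at [1.225, 0.477, 0.022, 1.555, -0.011, 1.109, -0.083], TCP at [0.159, -0.656, 0.231] pointing down, gripper open.
Joint ranges: [-2.96, 2.96], [-0.34, 2.1], [-1.41, 1.46], [0.24, 2.44], [-1.37, 4.51], [0.17, 1.92], [-2.96, 2.96]. Speed limits (rad/s): [2.39, 2.39, 3.14, 3.14, 3.14, 3.14, 3.14].

INTERFACE

Orientations are given as a rotation vector (axis times angle).
In Python, from bench import r gives the robot as it stands. The module is installed in compiled form; this text tells all that it offers.
- The arm moves only by the shell command python3 -m crank 'ROWS' [FORCE]. ROWS is JSON, a list of rows, each a list of 5 numbers: the shift along the world's x, y, z in units of 200 mm (1.0 is 200 mm), then the turn about the world's z in units of 45 degrees (1.0 is 45 degrees), then the opening, from -1 (shut) to 1 (fully open). In form: [[dx, dy, dz, turn, jaw], ...]. A call has 1 to 8 rows; each row shifts and turns the commanded pose from where the row before left it; what a row does not reach is not made up. A row lasts 1/12 s, in which the tool goes at most 41.7 mm and 7.16 degrees, less where a joint would pass 70% of its speed; a pose out of reach is approached as far as the arm can. A call with a number of a shift or a turn outside -1 to 1 is refused whole. A call with a gripper value outside its range is refused whole. The fingers move at their own pace and stop on an object; FORCE is the grip in N (left out, the last holds). Time passes only in rows, so rows that do not move let the fingers close. It gives the time, the measured TCP pose, the force, the opening and the grip force at its end, in the units of the state.
- r.get_obs(): the state, without advancing time (a new reading comes with each control period).
- r.grab_frame(name): name is "scene" or "side" or "wrist"; returns the picture (480x640x3 uint8, blue, green, red); there is no depth.
- r.camera_model(name): a dict with "fx", "fy", "cx", "cy" (pixels), "distortion" ([k1, k2, p1, p2, k3] as OpenCV has them; the pictures are not rectified), "R" (3x3) and "t" (3): a world point X has camera coordinates R X + t. Camera axes: x right, y down, z forward; pixel columns grow to the right and rows downward; lengths in m; the calibration is good to about 2 mm. A picture is of the moment at which its call begins: read the wrist's pose just before it. camera_model takes no time and is no camera call; for the wrist camera it gives the pose at the moment of the call.
- r.hand_in(): hands the job in; it is judged then, once.
The state is a dict: "clock": time; "joints": joint angles; "qvel": joint speeds; "tau": joint torques, N m; "tcp_pos": TCP position; "orientation": TCP orientation; "contact_force": force on the tool from outside, world axes, zero at the start; "moment": the same for the moment, N m; "grip_width": finger opening in m; "gripper_force": force on a finger pad.
Only numpy, scipy, OpenCV 4.12 (cv2) and the standard library are available. Lean on these libraries where they do the work, as an engineer would, in place of code of your own. Each camera call takes 0.05 s, during which the arm holds its last target. There are 200 camera calls.

TASK

Tip the orange lid of the tub well up by its white tab so that it swings about the opposite edge, lift it off, lay it flat, tab up, on the grey mat and let go of it. Then take the dark specimen block out of the tub and, with it standing flat on the black stage, its long side along the brass side stop, press it squarely into the corner so that it bears firmly on both the brass side stop and the aluminium end stop. Finish while still holding it pressed against both stops - do not let go - and leave everything else on the bench where it is.

Things in the scene. Friction and masses are not known exactly. Their poses are not given: they have to be found in the camera images.
- tub: White open-topped plastic tub, fixed to the bench: outside 150 (its x) x 140 (its y) x 55 mm tall, walls and floor 4 mm. Origin: centre of its underside, z up. It starts covered by the orange lid and holds the block.
- lid: Loose orange lid, 161 (its x) x 151 (its y) mm, about 70 g. Origin: centre of its underside at the level of the skirt's lower edge. Top face 10 mm above the origin, plate 4 mm thick, with a 6 mm deep skirt that hangs outside the tub's walls with 2.5 mm play each side. Seated, its origin is 49 mm above the tub's underside. A white upright tab stands near its +x edge.
- lid_tab (a point): Top centre of the lid's white tab: an upright fin 24 mm long (lid's x), 8 mm thick (lid's y, pinch it across this), standing 24 mm above the lid's top face; this point is at (60, 0, 34) mm in the lid's frame. Axes as the lid's.
- lid_heel (a point): Middle of the lid's lower edge on the far side from the tab, at (-80.5, 0, 0) mm in the lid's frame: the edge it swings about when tipped.
- block: Dark slate-coloured resin specimen block, 70 (its x) x 45 (its y) x 45 mm tall, about 200 g, with a green metal disc and a brass chip flush in its top. Origin: centre of its underside, z up. It stands loose on the tub's 4 mm floor under the lid, its long side roughly along the tub's x. It may be presented either end first.
- mat: Grey foam mat lying fixed on the bench between tub and stage, 220 (its x) x 200 (its y) x 3 mm thick; origin: centre of its underside.
- stage: Black analyser stage plate, fixed: 170 (its x) x 150 (its y) x 10 mm thick, with an L of two low stops. Origin: centre of its underside, z up. A white instrument head stands on it behind the end stop, up to 46 mm above the bench.
- corner (a point): Inner corner of the two stops on the plate's top face (10 mm above the bench), at (45, 45, 10) mm in the stage's frame, same axes. The block belongs on its -x, -y side: seated, with its long side along x, the block's origin is at (-35, -22.5, 0) mm from here.
- end_stop: Aluminium end stop, rigid: a bar 10 x 110 x 14 mm tall above the plate, across the +x end. Its flat inner face looks to the stage's -x and passes through the corner, from 10 mm beyond it to 100 mm before it. Press +x against it. Frame as the stage's.
- side_stop: Brass side stop, rigid: a bar 115 x 10 x 14 mm tall above the plate, along the +y side. Its flat inner face looks to the stage's -y and passes through the corner. Press +y against it. Fingers gripping the block more than 15 mm above its base pass over both stops. Press sideways before bearing down: friction on the plate can take up the push. Frame as the stage's.
- caliper: Bystander: a digital caliper, steel bar 160 mm long with a black slide, lying flat. Leave it alone. Origin: centre of its underside.
- bronze: Bystander: a green-grey corroded bronze disc, 88 mm across, 15 mm thick. Leave it alone. Origin: centre of its underside.
- brush: Bystander: a wooden-handled brush, 170 mm long, lying flat. Leave it alone. Origin: centre of its underside.
- jar: Bystander: a clear jar with a yellow cap, 54 mm across, 70 mm tall. Leave it alone. Origin: centre of its underside.
- green_tub: Bystander: a closed white tub with a lime-green lid, 158 x 113 x 66 mm. Leave it alone. Origin: centre of its underside.
- sherd: Bystander: a small white pad with a terracotta sherd, 50 x 40 x 31 mm. Leave it alone. Origin: centre of its underside.
- beaker: Bystander: a black open cup, 72 mm across, 85 mm tall. Leave it alone. Origin: centre of its underside.
There are look-alikes about, which are no part of the job. There is more than one size of the lid; the job needs the middle-sized.

How it is judged:
On the way, in this order (a step that is already met when the one before it is completed fails the run):
1. the lid is tipped up by the tab's side, at least 0.15 rad, its opposite edge still at the tub's rim (angle between lid's own z axis and vertical above 0.15 rad and contact force between the fingers and lid above 0.2 N and z of lid_heel in the frame of tub below 0.075 m and horizontal distance between lid and tub below 0.04 m and height (world z) of lid_tab above 0.095 m), for 0.05 s.
2. the lid lies flat on the grey mat, let go (horizontal distance between lid and mat below 0.08 m and angle between lid's own z axis and vertical below 0.08 rad and height (world z) of lid below 0.012 m and contact force between lid and mat above 0.2 N and contact force between the arm and lid below 0.1 N and linear speed of lid below 0.02 m/s), for 0.2 s.
3. the block is lifted clear of the tub in the fingers (height (world z) of block above 0.06 m and contact force between the fingers and block above 0.5 N and contact force between block and tub below 0.01 N), for 0.1 s.
At the end, for the whole second after the job is handed in: Fingers hold the block down on the stage (3 mm), upright and square (0.06 rad), within 4 mm of the seated place, pressing over 2 N on the end stop and over 2 N on the side stop; the lid lies released and flat on the mat, centres within 80 mm; bystanders moved under 25 mm (all of step 2 and contact force between block and end_stop above 2 N and contact force between block and side_stop above 2 N and contact force between the fingers and block above 1 N and angle between the x axis of block and the x axis of stage, either way round below 0.06 rad and angle between block's own z axis and vertical below 0.06 rad and x of block in the frame of corner between -0.039 and -0.031 m and y of block in the frame of corner between -0.0265 and -0.0185 m and z of block in the frame of corner between -0.003 and 0.003 m and linear speed of block below 0.01 m/s); the arm keeps its last pose, push and grip.
It fails at once if a bystander is moved more than 25 mm (distance of any of caliper, bronze, brush, jar, green_tub, sherd, beaker from where it was at the start of the episode above 0.025 m).
It also fails if it takes over 64 s, if anything falls off the work surface, if the arm or the gripper's body presses on something with over 40 N, if the wrist force passes 120 N, or if a joint passes its speed limit or range.

## Working session

There is one attempt and no reset: what is moved stays moved. The work goes in short steps, Python scripts to look and compute and a shell command to move; the robot and the scene stay as the last step left them, time stands still between calls to the robot, and variables do not carry over. Pictures are saved under pics/ and viewed, at most 10 in all, crops included, and the job is handed in when it is done.

```bash
mkdir -p pics
cat > h.py <<'E'
import numpy as np, cv2
from bench import r
def cam(n):
    m=r.camera_model(n); K=np.array([[m['fx'],0,m['cx']],[0,m['fy'],m['cy']],[0,0,1.]])
    return K,np.array(m['distortion'],float),np.array(m['R'],float),np.array(m['t'],float).reshape(3)
def ray(c,uv):
    K,D,R,t=c
    p=cv2.undistortPoints(np.array(uv,float).reshape(-1,1,2),K,D).reshape(-1,2)
    d=np.c_[p,np.ones(len(p))]@R
    return -R.T@t,d
def onz(c,uv,z):
    o,d=ray(c,uv); return o+d*((z-o[2])/d[:,2])[:,None]
def proj(c,X):
    K,D,R,t=c
    return cv2.projectPoints(np.array(X,float).reshape(-1,1,3),cv2.Rodrigues(R)[0],t,K,D)[0].reshape(-1,2)
def two(c1,u1,c2,u2):
    o1,d1=ray(c1,u1);o2,d2=ray(c2,u2);out=[]
    for a,b in zip(d1,d2):
        s=np.linalg.lstsq(np.c_[a,-b],o2-o1,rcond=None)[0]
        p,q=o1+s[0]*a,o2+s[1]*b; out.append(np.r_[(p+q)/2,np.linalg.norm(p-q)])
    return np.array(out)
E
python3 - <<'E'
from h import *
for n in("scene","side"):
    im=r.grab_frame(n);cv2.imwrite(f'pics/{n}0.png',im)
    K,D,R,t=cam(n);print(n,(-R.T@t).round(3),K[0,0],D)
o=r.get_obs();print(o['clock'],o['tcp_pos'],o['orientation'],o['contact_force'],r.grip_point_offset,o['grip_width'])
E
```

```text
scene [1.463 0.423 0.884] 500.5365154301169 [-0.00779775  0.          0.          0.          0.        ]
side [0.399 1.018 1.358] 506.5139241726714 [-0.0645411  0.         0.         0.         0.       ]
0.1 [ 0.15887549 -0.65548291  0.23044926] [-3.11782038e+00 -3.72501497e-01  4.80745433e-04] [-0.13991594 -0.3974587  -0.35669148] 0.0187 0.08578307225885387
```

View pics/scene0.png

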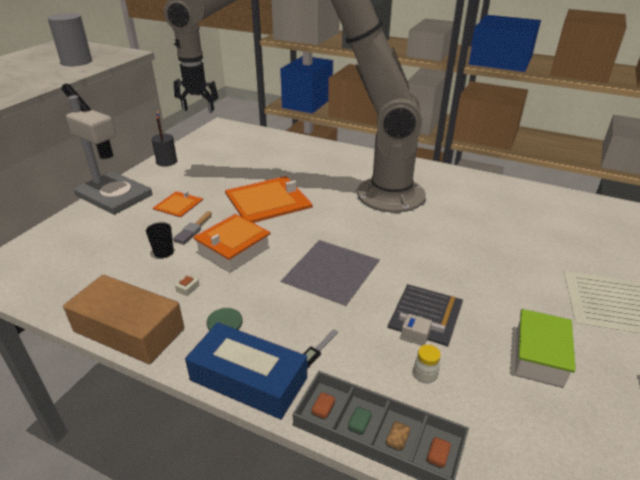

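View pics/side0.png

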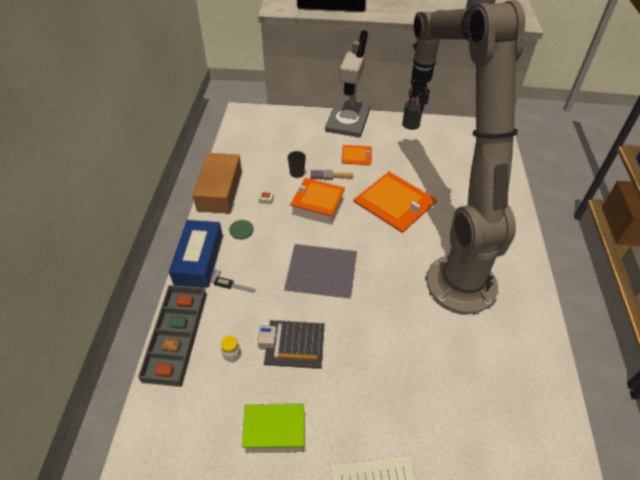

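The three orange lids are small (scene 178,204 / side 357,155), large with a tab (268,198 / 395,200) and middle-sized (233,240 / 318,197). The middle one sits on the white tub, with its tab at scene (214,239) / side (302,189). That one fits the size and "on tub" description. I'll confirm it in an enlarged crop and get the mask measurements at the same time.

Run:
```python
from h import *
ims={n:cv2.imread(f'pics/{n}0.png') for n in("scene","side")}
cr=lambda n,x,y,w,h:cv2.resize(ims[n][y:y+h,x:x+w],(400,300),interpolation=cv2.INTER_CUBIC)
cv2.imwrite('pics/m1.png',np.vstack([np.hstack([cr('scene',185,205,96,72),cr('side',276,165,96,72)]),np.hstack([cr('scene',378,278,96,72),cr('side',248,308,96,72)])]))
def orange(n,p):
    hsv=cv2.cvtColor(ims[n],cv2.COLOR_BGR2HSV)
    m=cv2.inRange(hsv,(4,150,120),(22,255,255))
    for c in cv2.findContours(m,0,2)[0]:
        if cv2.contourArea(c)>100:
            h=cv2.convexHull(c);q=cv2.approxPolyN(h,4).reshape(-1,2)
            print(n,cv2.contourArea(c),q.tolist())
            if cv2.pointPolygonTest(h,p,False)>=0: out=q
    return out
C={n:cam(n) for n in ims}
for n,p in(("scene",(235,238)),("side",(320,197))):
    q=orange(n,p);X=onz(C[n],q,.056);print(X.round(3).tolist(),X.mean(0).round(3),np.linalg.norm(X-np.roll(X,-1,0),axis=1).round(3))
# mat
for n,p in(("scene",(330,270)),("side",(320,270))):
    im=cv2.GaussianBlur(ims[n],(3,3),0);mask=np.zeros((482,642),np.uint8)
    cv2.floodFill(im,mask,p,(0,0,0),(25,)*3,(25,)*3,cv2.FLOODFILL_FIXED_RANGE)
    c=max(cv2.findContours(mask[1:-1,1:-1],0,2)[0],key=cv2.contourArea);q=cv2.approxPolyN(cv2.convexHull(c),4).reshape(-1,2)
    X=onz(C[n],q,.003);print('mat',n,X.round(3).tolist(),X.mean(0).round(3),np.linalg.norm(X-np.roll(X,-1,0),axis=1).round(3))
print('tab',two(C['scene'],[[214,237]],C['side'],[[302,187]]).round(4))
```

```text
scene 333.5 [[450, 443], [444, 465], [428, 458], [435, 438]]
scene 260.0 [[334, 398], [325, 416], [312, 409], [321, 392]]
scene 591.5 [[203, 199], [180, 216], [152, 208], [176, 191]]
scene 3951.5 [[313, 205], [230, 260], [192, 238], [258, 145]]
[[0.258, -0.172, 0.056], [0.607, -0.25, 0.056], [0.569, -0.405, 0.056], [-0.044, -0.556, 0.056]] [ 0.347 -0.346  0.056] [0.358 0.16  0.631 0.489]
side 139.5 [[172, 364], [169, 374], [154, 374], [156, 364]]
side 105.5 [[178, 340], [176, 349], [162, 349], [164, 340]]
side 103.5 [[191, 296], [189, 305], [176, 303], [179, 294]]
side 1220.0 [[346, 188], [331, 216], [289, 205], [305, 177]]
side 2536.5 [[439, 200], [402, 232], [352, 200], [388, 171]]
side 1342.5 [[239, 155], [226, 198], [192, 196], [208, 153]]
side 496.0 [[371, 146], [371, 165], [342, 163], [342, 144]]
[[0.404, -0.36, 0.056], [0.449, -0.212, 0.056], [0.604, -0.252, 0.056], [0.562, -0.406, 0.056]] [ 0.505 -0.308  0.056] [0.155 0.16  0.159 0.165]
mat scene [[0.367, 0.092, 0.003], [0.582, 0.078, 0.003], [0.571, -0.119, 0.003], [0.353, -0.106, 0.003]] [ 0.468 -0.014  0.003] [0.215 0.197 0.219 0.198]
mat side [[0.353, -0.1, 0.003], [0.366, 0.09, 0.003], [0.581, 0.082, 0.003], [0.568, -0.116, 0.003]] [ 0.467 -0.011  0.003] [0.19  0.215 0.198 0.215]
tab [[ 0.5643 -0.3276  0.0793  0.0024]]
```

View pics/m1.png

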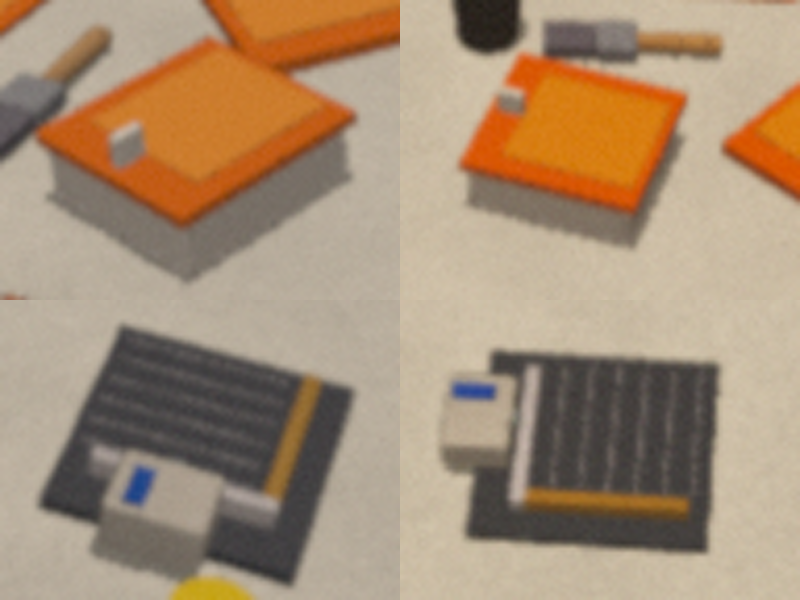

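The crop confirms the middle-sized lid seated on the tub. Its tab is at about scene (215,240) / side (303,189). The measured tab (0.564,-0.328,0.079) agrees with the lid centre (0.505,-0.308) and yaw -0.27. The stage's aluminium stop faces -x and the brass one -y, roughly aligned with the world axes. Next I go above the tab.

```bash
python3 -m crank '[[0.15,0.12,0,-0.13,1],[0.15,0.12,0,-0.13,1],[0.15,0.12,0,-0.13,1],[0.15,0.12,0,-0.13,1],[0.15,0.12,0,-0.13,1],[0.15,0.12,0,0,1],[0.15,0.12,0,0,1],[0.15,0.12,0,0,1]]' && python3 -m crank '[[0.15,0.12,0,0,1],[0.15,0.12,0,0,1],[0.15,0.12,0,0,1],[0.15,0.12,0,0,1],[0.15,0.12,0,0,1],[0,0,0,0,1],[0,0,0,0,1]]'
python3 - <<'E'
from h import *
o=r.get_obs();print(o['clock'],o['tcp_pos'],o['orientation'])
c=cam('wrist');cv2.imwrite('pics/w1.png',r.grab_frame('wrist'));np.savez('w1.npz',*c)
print((-c[2].T@c[3]).round(3),c[0][0,0],proj(c,[[.563,-.325,.083],[.505,-.308,.059]]))
E
```

```text
clock: 0.77
tcp_pos: [0.4001, -0.4624, 0.231]
orientation: [-3.112, 0.427, 0.001]
contact_force: [0.1, -1.1, -0.5]
grip_width: 0.0856
gripper_force: 0.0
clock: 1.35
tcp_pos: [0.5512, -0.3407, 0.2305]
orientation: [-3.112, 0.418, 0.001]
contact_force: [-0.8, -0.6, -0.5]
grip_width: 0.0855
gripper_force: 0.0
1.35 [ 0.55116778 -0.3406847   0.23053148] [-3.11206181e+00  4.17601623e-01  6.87922120e-04]
[ 0.632 -0.363  0.373] 432.7351951479121 [[285.77075662 207.34346634]
 [287.7057351  273.73821021]]
```

View pics/w1.png

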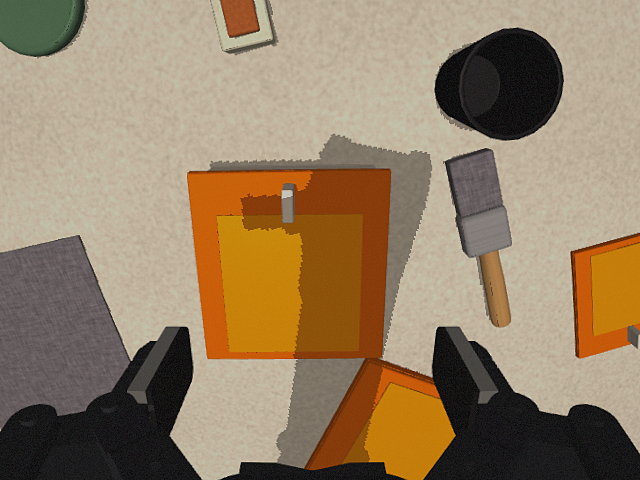

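The wrist view shows the lid with corners near (188,171), (390,169), (381,358), (208,358). The tab is at about (288,203), with no obstacle near it. I'll work out the lid pose and triangulate the height across views.

Run:
```python
from h import *
z=np.load('w1.npz');c=[z[f'arr_{i}'] for i in range(4)]
im=cv2.imread('pics/w1.png');hsv=cv2.cvtColor(im,cv2.COLOR_BGR2HSV)
m=cv2.inRange(hsv,(4,150,60),(24,255,255));m[355:,:]=0;m[:,420:]=0;m[:150]=0
h=cv2.convexHull(max(cv2.findContours(m,0,2)[0],key=cv2.contourArea))
q=cv2.approxPolyN(h,4).reshape(-1,2);print(q.tolist())
q=np.array([[188,171],[390,169],[381,358],[208,358]],float)
X=onz(c,q,.059);print(X.round(4),X.mean(0),np.linalg.norm(X-np.roll(X,-1,0),axis=1).round(3))
x=(X[0]+X[1]-X[2]-X[3])/2;yaw=np.arctan2(x[1],x[0]);u=x/np.linalg.norm(x);print('yaw',yaw)
print('tab exp',X.mean(0)+u*.06)
m=cv2.inRange(hsv,(0,0,60),(179,80,255));m[:178]=0;m[235:]=0;m[:,:240]=0;m[:,330:]=0
cs=max(cv2.findContours(m,0,2)[0],key=cv2.contourArea);print('tab bbox',cv2.boundingRect(cs))
v=np.array([-u[1],u[0],0]);T=X.mean(0)
P=[T+u*a+v*b+[0,0,e] for e in(.024,0) for a in(.048,.072) for b in(-.004,.004)];print(proj(c,P).round(1).tolist())
S=cam('side');so=np.array([[346,188],[331,216],[289,205],[305,177]],float)
# order side to match wrist corner world
n=[so[np.argmin(np.linalg.norm(onz(S,so,.056)-p,axis=1))] for p in X]
print('tri',two(c,q,S,n).round(4))
# stage from corner pixels of crops
k=96/400
A={'scene':(np.array([[122,27],[352,88],[292,283],[42,205]])*k+[378,278]),'side':(np.array([[92,52],[317,63],[305,250],[68,238]])*k+[248,308])}
for n in A:
    Y=onz(cam(n),A[n],.01);print(n,Y.round(4).tolist(),Y.mean(0).round(4),np.linalg.norm(Y-np.roll(Y,-1,0),axis=1).round(3))
```

```text
[[391, 169], [382, 354], [206, 354], [186, 169]]
[[ 0.6031 -0.2601  0.059 ]
 [ 0.5651 -0.4035  0.059 ]
 [ 0.4082 -0.3629  0.059 ]
 [ 0.4469 -0.219   0.059 ]] [ 0.50582906 -0.31135214  0.059     ] [0.148 0.162 0.149 0.161]
yaw -0.255076913478726
tab exp [ 0.56388769 -0.32649133  0.059     ]
tab bbox (281, 184, 13, 39)
[[293.7, 222.2], [282.3, 222.3], [292.8, 188.5], [281.1, 188.6], [295.0, 213.0], [284.4, 213.1], [294.3, 181.5], [283.4, 181.7]]
tri [[ 6.035e-01 -2.573e-01  5.130e-02  2.300e-03]
 [ 5.631e-01 -4.043e-01  5.670e-02  3.200e-03]
 [ 4.039e-01 -3.630e-01  5.330e-02  5.000e-04]
 [ 4.471e-01 -2.161e-01  5.410e-02  5.800e-03]]
scene [[0.4435, 0.199, 0.01], [0.4373, 0.3451, 0.01], [0.6126, 0.3507, 0.01], [0.6159, 0.2051, 0.01]] [0.5273 0.275  0.01  ] [0.146 0.175 0.146 0.172]
side [[0.608, 0.2044, 0.01], [0.441, 0.1986, 0.01], [0.4375, 0.3497, 0.01], [0.6028, 0.3556, 0.01]] [0.5223 0.2771 0.01  ] [0.167 0.151 0.165 0.151]
```

Lid pose is consistent across views: the predicted tab outline matches the mask. Descending on the tab.

```bash
python3 -m crank '[[0.06,0.07,0,0,1],[0,0,-0.16,0,1],[0,0,-0.16,0,1],[0,0,-0.16,0,0.3],[0,0,-0.16,0,0],[0,0,0,0,-0.2],[0,0,0,0,-0.2]]'
```

```text
clock: 1.98
tcp_pos: [0.5586, -0.331, 0.1021]
orientation: [-3.111, 0.431, 0.007]
contact_force: [0.2, -1.0, 0.5]
grip_width: 0.039
gripper_force: 0.0
```

```bash
python3 -m crank '[[0.027,0.022,0,0,-0.2],[0,0,-0.06,0,-0.2],[0,0,-0.06,0,-0.2],[0,0,-0.055,0,-0.2],[0,0,0,0,-0.2],[0,0,0,0,-0.2]]' && python3 -m crank '[[0,0,0,0,-1],[0,0,0,0,-1],[0,0,0,0,-1],[0,0,0,0,-1],[0,0,0,0,-1],[0,0,0,0,-1]]' 40
```

```text
clock: 2.48
tcp_pos: [0.5656, -0.3253, 0.0673]
orientation: [-3.112, 0.427, 0.003]
contact_force: [0.8, -0.5, 0.7]
grip_width: 0.0346
gripper_force: 0.0
clock: 2.98
tcp_pos: [0.5668, -0.326, 0.0689]
orientation: [3.112, -0.427, 0.002]
contact_force: [-0.8, -0.9, 3.0]
grip_width: 0.0066
gripper_force: 41.7
```

The tab is held (6.6 mm). I'll drop the grip to 20 N and lift along an arc about the heel.

```bash
python3 -m crank '[[0,0,0,0,-1],[0,0,0.02,0,-1],[-0.005,0,0.03,0,-1],[-0.01,0.003,0.03,0,-1],[-0.012,0.003,0.03,0,-1],[0,0,0,0,-1],[0,0,0,0,-1]]' 20
python3 - <<'E'
from h import *
cv2.imwrite('pics/w2.png',np.hstack([r.grab_frame('wrist')[100:480,100:500],cv2.resize(r.grab_frame('scene')[180:290,170:285],(400,380))]))
E
```

```text
clock: 3.57
tcp_pos: [0.561, -0.3245, 0.091]
orientation: [3.112, -0.427, 0.001]
contact_force: [0.6, 0.1, -1.3]
grip_width: 0.0069
gripper_force: 41.3
```

View pics/w2.png

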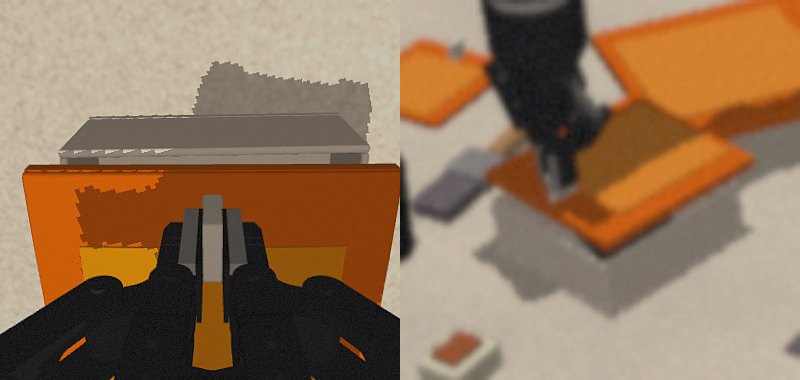

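The lid is swinging: the tab side has opened from the rim at scene crop (600,250), and the heel is still on the tub at (750,155). I'll keep going to about 0.3 rad and measure the tilt.

```bash
python3 -m crank '[[-0.01,0.003,0.03,0,-1],[-0.013,0.003,0.03,0,-1],[-0.013,0.004,0.03,0,-1],[-0.01,0.003,0.02,0,-1],[0,0,0,0,-1],[0,0,0,0,-1]]' 20
python3 - <<'E'
from h import *
im=r.grab_frame('wrist');c=cam('wrist')
s=r.grab_frame('scene');cv2.imwrite('pics/w3.png',np.hstack([cv2.resize(im,(400,300)),cv2.resize(s[180:276,165:293],(400,300),interpolation=cv2.INTER_CUBIC)]))
T=np.array([.5058,-.3114,0.049]);u=np.array([np.cos(-.255),np.sin(-.255),0]);v=np.array([-u[1],u[0],0])
H=T-u*.0805
for th in(0,.15,.3,.4):
    a=u*np.cos(th)+np.array([0,0,1])*np.sin(th);n=-u*np.sin(th)+np.array([0,0,1])*np.cos(th)
    print(th,'tab',(H+a*.1405+n*.034).round(4),'front edge scene px',((proj(cam('scene'),[H+a*.161+n*.01+v*b for b in(-.075,.075)])-[165,180])*[3.125,3.125]).round(0).tolist(),'heel',((proj(cam('scene'),[H+n*.01+v*b for b in(-.075,.075)])-[165,180])*[3.125,3.125]).round(0).tolist())
E
```

```text
clock: 4.17
tcp_pos: [0.5519, -0.3219, 0.1129]
orientation: [3.112, -0.427, 0.001]
contact_force: [0.0, -0.2, -0.7]
grip_width: 0.0066
gripper_force: 41.3
0 tab [ 0.5639 -0.3265  0.083 ] front edge scene px [[87.0, 176.0], [197.0, 241.0]] heel [[219.0, 104.0], [328.0, 161.0]]
0.15 tab [ 0.5574 -0.3249  0.1036] front edge scene px [[86.0, 153.0], [197.0, 217.0]] heel [[220.0, 104.0], [329.0, 160.0]]
0.3 tab [ 0.5481 -0.3224  0.123 ] front edge scene px [[88.0, 129.0], [200.0, 192.0]] heel [[221.0, 103.0], [330.0, 160.0]]
0.4 tab [ 0.5403 -0.3204  0.135 ] front edge scene px [[91.0, 112.0], [204.0, 174.0]] heel [[222.0, 103.0], [331.0, 159.0]]
```

View pics/w3.png

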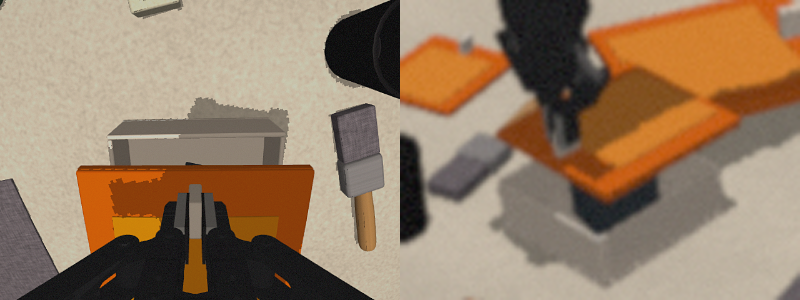

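The heel edge has risen along with the front: the heel corner is at crop (740,122), against a predicted 160 on the rim. So the grip is holding the lid flat. I'll lower it near the rim and ease the jaw so the lid can pivot on the tab.

```bash
python3 -m crank '[[0.013,-0.004,-0.035,0,-1],[0.013,-0.004,-0.035,0,-1],[0.012,-0.003,-0.035,0,-1],[0.012,-0.003,-0.035,0,-1],[0,0,0,0,-1]]' && for j in 1;do python3 -m crank '[[0,0,0,0,-0.9],[0,0,0,0,-0.9],[0,0,0,0,-0.9]]' 20;  python3 -m crank '[[0,0,0,0,-0.85],[0,0,0,0,-0.85],[0,0,0,0,-0.85]]'; python3 -m crank '[[0,0,0,0,-0.84],[0,0,0,0,-0.84]]'; done
```

```text
clock: 4.68
tcp_pos: [0.5613, -0.3239, 0.0819]
orientation: [-3.111, 0.426, 0.005]
contact_force: [-1.0, 0.3, -0.7]
grip_width: 0.007
gripper_force: 41.3
clock: 4.93
tcp_pos: [0.562, -0.3248, 0.0846]
orientation: [3.112, -0.427, 0.001]
contact_force: [-0.1, 0.2, -0.4]
grip_width: 0.0069
gripper_force: 41.3
clock: 5.18
tcp_pos: [0.5619, -0.3247, 0.0846]
orientation: [3.112, -0.427, 0.001]
contact_force: [-0.3, 0.3, -0.5]
grip_width: 0.0066
gripper_force: 41.3
clock: 5.35
tcp_pos: [0.5619, -0.3246, 0.0845]
orientation: [3.112, -0.427, 0.0]
contact_force: [-0.4, 0.3, -0.8]
grip_width: 0.0069
gripper_force: 35.4
```

```bash
for x in 1;do python3 -m crank '[[0,0,0,0,-0.83],[0,0,0,0,-0.83]]';  python3 -m crank '[[0,0,0,0,-0.825],[0,0,0,0,-0.825]]'; python3 -m crank '[[0,0,0,0,-0.82],[0,0,0,0,-0.82]]'; done | grep -v ori
python3 - <<'E'
from h import *
s=r.grab_frame('scene');cv2.imwrite('pics/s4.png',s)
m=cv2.inRange(cv2.cvtColor(s,cv2.COLOR_BGR2HSV),(4,150,60),(24,255,255))
# rightmost heel corner of lid: seated px ~ (270,231), raised 16mm flat ~ (270,226)
for x in (264,266,268,270): print(x,np.where(m[205:260,x])[0]+205)
E
```

```text
clock: 5.52
tcp_pos: [0.5618, -0.3246, 0.0843]
contact_force: [-0.3, -0.2, -1.0]
grip_width: 0.0071
gripper_force: 22.5
clock: 5.68
tcp_pos: [0.5618, -0.3246, 0.0843]
contact_force: [-0.3, -0.6, -1.4]
grip_width: 0.0076
gripper_force: 16.0
clock: 5.85
tcp_pos: [0.5618, -0.3246, 0.0843]
contact_force: [0.1, -0.1, -0.2]
grip_width: 0.0081
gripper_force: 9.5
264 [205 206 207 208 209 210 211 212 213 214 215 216 217 218 219 223 224 225
 226 227 228 229 230 231 232 233]
266 [205 206 207 208 209 210 211 212 213 214 215 216 217 218 224 225 226 227
 228 229 230 231]
268 [205 206 207 208 209 210 211 212 213 214 215 216 217 218 225 226 227 228
 229 230]
270 [205 206 207 208 209 210 211 212 213 214 215 216 217 227 228 229]
```

```bash
python3 -m crank '[[0,0,0,0,-0.816],[0,0,0,0,-0.816],[0,0,0,0,-0.816]]'|grep -v ori
cat > heel.py <<'E'
from h import *
s=r.grab_frame('scene')
m=cv2.inRange(cv2.cvtColor(s,cv2.COLOR_BGR2HSV),(4,150,60),(24,255,255))
m0=cv2.inRange(cv2.cvtColor(cv2.imread('pics/scene0.png'),cv2.COLOR_BGR2HSV),(4,150,60),(24,255,255))
for x in (210,220,230,240,250,260,266,270):
  print(x,*[(np.where(k[222:270,x])[0]+222)[-1:] for k in (m0,m)])
E
python3 heel.py
```

```text
clock: 6.15
tcp_pos: [0.5618, -0.3246, 0.0843]
contact_force: [0.0, 0.6, -0.1]
grip_width: 0.0077
gripper_force: 4.3
210 [248] [242]
220 [254] [248]
230 [258] [253]
240 [251] [247]
250 [245] [241]
260 [239] [235]
266 [235] [232]
270 [] [229]
```

```bash
python3 -m crank '[[0,0,0,0,-0.814],[0,0,0,0,-0.814],[0,0,0,0,-0.814]]'|grep -v ori; python3 heel.py|tail -3;  python3 -m crank '[[0,0,0,0,-0.813],[0,0,0,0,-0.813],[0,0,0,0,-0.813]]'|grep -v ori; python3 heel.py
```

```text
clock: 6.45
tcp_pos: [0.5618, -0.3246, 0.0843]
contact_force: [-0.3, -0.3, -0.3]
grip_width: 0.0077
gripper_force: 1.9
260 [239] [237]
266 [235] [234]
270 [] [231]
clock: 6.75
tcp_pos: [0.5618, -0.3246, 0.0843]
contact_force: [-0.0, 0.6, -0.4]
grip_width: 0.0077
gripper_force: 1.1
210 [248] [242]
220 [254] [249]
230 [258] [253]
240 [251] [247]
250 [245] [243]
260 [239] [237]
266 [235] [234]
270 [] [232]
```

The heel is dropping while the front stays up, so the lid is now pivoting. Raising gently along the arc.

```bash
python3 -m crank '[[-0.008,0.002,0.02,0,-0.814],[-0.009,0.002,0.02,0,-0.814],[-0.009,0.003,0.02,0,-0.814],[-0.009,0.003,0.02,0,-0.814],[-0.009,0.002,0.02,0,-0.814],[0,0,0,0,-0.814],[0,0,0,0,-0.814]]'|grep -v ori;  python3 heel.py
```

```text
clock: 7.38
tcp_pos: [0.5531, -0.3223, 0.1048]
contact_force: [0.4, 0.3, -1.0]
grip_width: 0.0082
gripper_force: 1.4
210 [248] [234]
220 [254] [241]
230 [258] [246]
240 [251] [243]
250 [245] [239]
260 [239] [236]
266 [235] [234]
270 [] [232]
```

The front is up about 13 px (about 40 mm, 0.25 rad) and the heel is on the rim. Tightening and carrying the lid to the mat.

```bash
python3 -m crank '[[-0.004,0.001,0.01,0,-0.815],[0,0,0,0,-0.9],[0,0,0,0,-1],[0,0,0,0,-1],[0,0,0,0,-1]]' 40|grep -v ori; python3 heel.py | tail -4; python3 -m crank '[[0,0,0.06,0,-1],[0,0,0.1,0,-1],[0,0,0.1,0,-1],[0,0,0.1,0,-1],[0,0.05,0.03,0,-1],[-0.01,0.1,0,0,-1],[-0.01,0.15,0,0,-1],[-0.02,0.15,0,0,-1]]' |grep -v ori;  python3 -m crank '[[-0.02,0.15,0,0,-1],[-0.02,0.15,0,0,-1],[-0.02,0.15,0,0,-1],[-0.02,0.15,0,0,-1],[0,0.15,0,0,-1],[0,0.15,0,0,-1],[0,0.1,0,0,-1],[0,0,0,0,-1]]' |grep -v ori
python3 - <<'E'
from h import *
cv2.imwrite('pics/s5.png',np.hstack([cv2.resize(r.grab_frame('scene')[130:370,180:500],(400,300)),cv2.resize(r.grab_frame('side')[150:350,200:480],(400,300))]))
E
```

```text
clock: 7.85
tcp_pos: [0.5522, -0.3221, 0.1062]
contact_force: [-0.1, -1.1, -0.6]
grip_width: 0.0068
gripper_force: 40.7
250 [245] [239]
260 [239] [236]
266 [235] [235]
270 [] [233]
clock: 8.57
tcp_pos: [0.5441, -0.2307, 0.1844]
contact_force: [0.7, 1.0, -0.8]
grip_width: 0.007
gripper_force: 40.7
clock: 9.23
tcp_pos: [0.5277, -0.0253, 0.1845]
contact_force: [0.3, 0.2, -1.2]
grip_width: 0.0071
gripper_force: 40.7
```

View pics/s5.png

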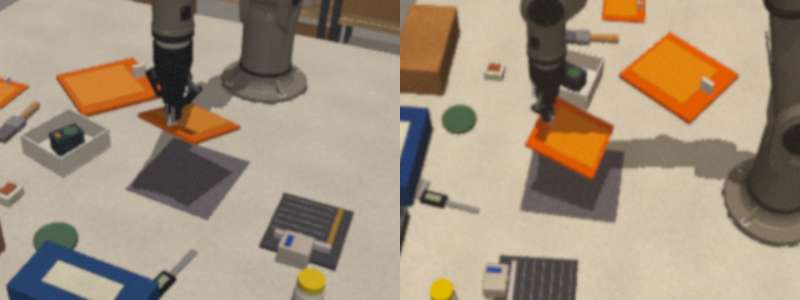

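The lid is held tilted over the mat and the block is visible in the open tub (scene crop 66,137). Lowering heel-first, then easing the grip to lay it flat.

```bash
python3 -m crank '[[0,0,-0.12,0,-1],[0,0,-0.12,0,-1],[0,0,-0.12,0,-1],[0,0,-0.12,0,-1],[0,0,-0.07,0,-1],[0,0,-0.03,0,-1],[0,0,0,0,-1],[0,0,0,0,-1]]'|grep -v ori; python3 -m crank '[[0,0,0,0,-0.83],[0,0,0,0,-0.816],[0,0,0,0,-0.814],[0,0,0,0,-0.813],[0,0,0,0,-0.813]]' |grep -v ori; python3 -m crank '[[0.009,-0.003,-0.03,0,-0.814],[0.009,-0.002,-0.03,0,-0.814],[0.009,-0.002,-0.03,0,-0.814],[0.009,-0.002,-0.03,0,-0.814],[0.009,-0.002,-0.03,0,-0.814],[0.009,-0.003,-0.03,0,-0.814],[0.009,-0.003,-0.02,0,-0.814],[0,0,0,0,-0.814]]' |grep -v ori
```

```text
clock: 10.0
tcp_pos: [0.5284, -0.0327, 0.0687]
contact_force: [0.5, -0.8, -0.9]
grip_width: 0.0071
gripper_force: 40.7
clock: 10.42
tcp_pos: [0.5287, -0.032, 0.0689]
contact_force: [0.1, -0.2, 0.3]
grip_width: 0.0081
gripper_force: 0.4
clock: 11.08
tcp_pos: [0.5405, -0.0355, 0.0271]
contact_force: [0.3, 0.2, 0.3]
grip_width: 0.008
gripper_force: 1.1
```

Opening the jaw and rising straight up, then looking at the lid and into the tub.

```bash
python3 -m crank '[[0,0,-0.015,0,-0.81],[0,0,0,0,-0.75],[0,0,0,0,-0.6],[0,0,0,0,-0.4],[0,0,0,0,-0.2],[0,0,0,0,0]]'|grep -v ori; python3 -m crank '[[0,0,0.1,0,0],[0,0,0.2,0,0],[0,0,0.2,0,0.5],[0,0,0.2,0,1],[0,0,0.1,0,1],[0,0,0,0,1],[0,0,0,0,1]]' |grep -v ori
python3 - <<'E'
from h import *
w=r.grab_frame('wrist');c=cam('wrist');np.savez('w5.npz',*c);cv2.imwrite('pics/w5.png',w)
cv2.imwrite('pics/m5.png',np.hstack([cv2.resize(w,(400,300)),cv2.resize(r.grab_frame('side')[150:350,200:480],(400,300))]))
E
```

```text
clock: 11.58
tcp_pos: [0.541, -0.0354, 0.0256]
contact_force: [0.1, -1.0, 0.2]
grip_width: 0.0422
gripper_force: 0.0
clock: 12.17
tcp_pos: [0.5416, -0.0355, 0.1868]
contact_force: [-0.1, -0.6, -0.2]
grip_width: 0.0856
gripper_force: 0.0
```

View pics/m5.png

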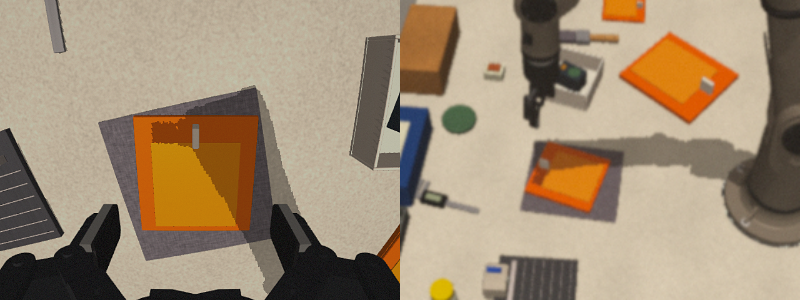

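The lid is released flat, tab up, inside the mat's area. Next, a wrist look at the stage while the hand is empty.

```bash
python3 -m crank '[[-0.03,0.18,0.05,0,1],[-0.03,0.18,0.05,0,1],[-0.03,0.18,0.05,0.1,1],[-0.03,0.18,0.05,0.1,1],[-0.03,0.18,0,0.1,1],[-0.03,0.18,0,0.09,1],[-0.03,0.18,0,0,1],[-0.03,0.18,0,0,1]]'|grep -v ori; python3 -m crank '[[0,0,0,0,1],[0,0,0,0,1],[0,0,0,0,1]]'
python3 - <<'E'
from h import *
c=cam('wrist');w=r.grab_frame('wrist');np.savez('w6.npz',*c);cv2.imwrite('pics/w6.png',w)
E
```

```text
clock: 12.93
tcp_pos: [0.4914, 0.2537, 0.2235]
contact_force: [0.6, 0.2, 0.6]
grip_width: 0.0854
gripper_force: 0.0
clock: 13.18
tcp_pos: [0.4922, 0.2517, 0.2236]
orientation: [3.139, 0.053, -0.004]
contact_force: [0.1, 0.1, -0.2]
grip_width: 0.0854
gripper_force: 0.0
```

View pics/w6.png

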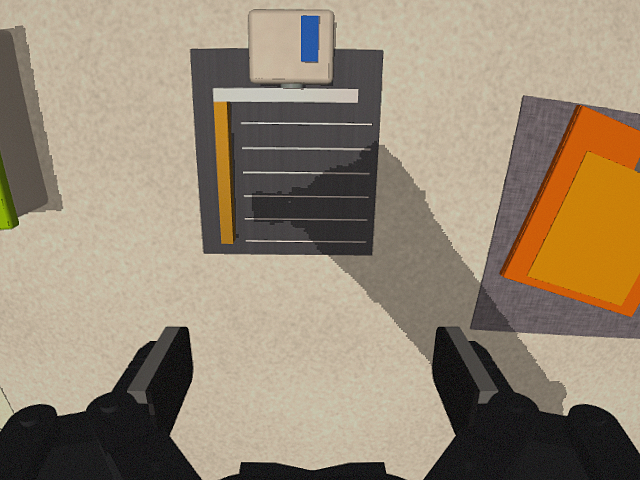

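The stage is clear: plate corners near (191,49), (383,51), (372,255), (204,254), end stop inner edge at row ~103, brass inner edge at column ~229. I'll compute the corner while moving back to look into the tub.

```bash
python3 - <<'E'
from h import *
z=np.load('w6.npz');c=[z[f'arr_{i}'] for i in range(4)]
q=np.array([[191,49],[383,51],[372,255],[204,254]],float)
X=onz(c,q,.01);C=X.mean(0);print(X.round(4).tolist(),C.round(4),np.linalg.norm(X-np.roll(X,-1,0),axis=1).round(3))
x=(X[0]+X[1]-X[2]-X[3]);yaw=np.arctan2(x[1],x[0]);print('yaw',yaw)
Rz=cv2.Rodrigues(np.array([0,0,yaw]))[0]
corner=C+Rz@[.045,.045,0];seat=corner+Rz@[-.035,-.0225,0];print('corner',corner,'seat',seat)
print('proj corner z10,z24',proj(c,[corner,corner+[0,0,.014]]).round(1).tolist(), 'bars ends',proj(c,[corner+Rz@[0,-.1,.014],corner+Rz@[-.115,0,.014]]).round(1).tolist())
# height check: plate corners wrist vs side view
k=96/400;S=(np.array([[68,238],[92,52],[317,63],[305,250]])*k+[248,308])
print(two(c,q,cam('side'),S).round(4))
z=np.load('w5.npz');c5=[z[f'arr_{i}'] for i in range(4)]
L=onz(c5,np.array([[134,116],[258,118],[250,231],[142,231]])*1.6,.013);print('lid',L.mean(0).round(4))
E
python3 -m crank '[[0,-0.2,0,-0.15,1],[0,-0.2,0,-0.15,1],[0,-0.2,0,-0.06,1],[0,-0.2,0,0,1],[0,-0.2,0,0,1],[0,-0.2,0,0,1],[0,-0.2,0,0,1],[0,-0.2,0,0,1]]'>/dev/null;python3 -m crank '[[0,-0.2,0,0,1],[0,-0.2,0,0,1],[0,-0.2,0,0,1],[0,-0.2,0,0,1],[0,-0.2,0,0,1],[0,0,0,0,1],[0,0,0,0,1],[0,0,0,0,1]]'
python3 - <<'E'
from h import *
c=cam('wrist');w=r.grab_frame('wrist');np.savez('w7.npz',*c);cv2.imwrite('pics/w7.png',w)
E
```

```text
[[0.6058, 0.3493, 0.01], [0.6086, 0.2007, 0.01], [0.4401, 0.1968, 0.01], [0.436, 0.3456, 0.01]] [0.5226 0.2731 0.01  ] [0.149 0.169 0.149 0.17 ]
yaw 0.022454998660374655
corner [0.56662596 0.31912353 0.01      ] seat [0.53213998 0.29584335 0.01      ]
proj corner z10,z24 [[230.3, 101.5], [227.0, 101.9]] bars ends [[358.0, 103.0], [233.4, 243.8]]
[[6.053e-01 3.514e-01 1.500e-03 2.500e-03]
 [6.093e-01 1.995e-01 2.000e-03 1.000e-04]
 [4.404e-01 1.972e-01 9.000e-03 1.700e-03]
 [4.362e-01 3.472e-01 6.700e-03 3.200e-03]]
lid [ 0.4785 -0.0196  0.013 ]
clock: 14.57
tcp_pos: [0.4918, -0.268, 0.2248]
orientation: [-3.116, 0.394, 0.002]
contact_force: [-0.2, -0.1, -0.4]
grip_width: 0.0857
gripper_force: 0.0
```

View pics/w7.png

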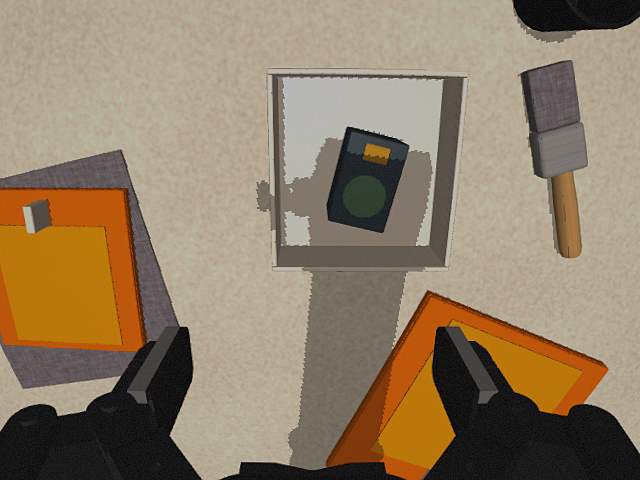

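The wrist view shows the block standing in the tub, outline near (347,127), (408,144), (383,232), (328,219), tilted about 13° in the image. I'll work out its top face.

Run:
```python
from h import *
z=np.load('w7.npz');c=[z[f'arr_{i}'] for i in range(4)]
im=cv2.imread('pics/w7.png')
cx=-c[2].T@c[3];print('cam',cx.round(3),'nadir px',proj(c,[[cx[0],cx[1],0.049]]).round(0))
m=cv2.inRange(cv2.cvtColor(im,cv2.COLOR_BGR2HSV),(85,40,0),(130,255,120));m[:110]=0;m[245:]=0;m[:,:310]=0;m[:,425:]=0
m=cv2.morphologyEx(m,cv2.MORPH_CLOSE,np.ones((5,5)))
h=cv2.convexHull(max(cv2.findContours(m,0,2)[0],key=cv2.contourArea));q=cv2.approxPolyN(h,4).reshape(-1,2);print(q.tolist(),cv2.boundingRect(h))
q=np.array([[347,127],[408,144],[383,232],[328,219]],float)
for zz in(.049,.004):
  X=onz(c,q,zz);print(X.round(4).tolist(),X.mean(0).round(4),np.linalg.norm(X-np.roll(X,-1,0),axis=1).round(4))
x=X[0]+X[1]-X[2]-X[3];print('yaw from long',np.arctan2(x[1],x[0]))
# predicted outline for a fit
X=onz(c,q,.049);C=X.mean(0);yaw=np.arctan2(x[1],x[0]);R=cv2.Rodrigues(np.array([0,0,yaw]))[0]
P=[C+R@[a,b,e] for e in(0,-.045) for a,b in((.035,.0225),(.035,-.0225),(-.035,-.0225),(-.035,.0225))];print(proj(c,P).round(0).tolist())
cr=im[110:250,300:440];cv2.imwrite('pics/w7c.png',cv2.resize(np.clip(cr.astype(float)*1.8,0,255).astype(np.uint8),(560,560),interpolation=cv2.INTER_CUBIC))
```

```text
cam [ 0.573 -0.289  0.368] nadir px [[312.  92.]]
[[410, 142], [383, 233], [323, 219], [347, 126]] (327, 127, 82, 106)
[[0.5431, -0.3072, 0.049], [0.5205, -0.3477, 0.049], [0.4588, -0.3164, 0.049], [0.4795, -0.2775, 0.049]] [ 0.5005 -0.3122  0.049 ] [0.0464 0.0692 0.0441 0.0702]
[[0.5389, -0.3097, 0.004], [0.5131, -0.356, 0.004], [0.4427, -0.3202, 0.004], [0.4664, -0.2759, 0.004]] [ 0.4903 -0.3155  0.004 ] [0.053  0.079  0.0503 0.0801]
yaw from long -0.4530410029511056
[[348.0, 129.0], [408.0, 142.0], [384.0, 231.0], [327.0, 220.0], [343.0, 124.0], [396.0, 136.0], [376.0, 215.0], [325.0, 205.0]]
```

View pics/w7c.png

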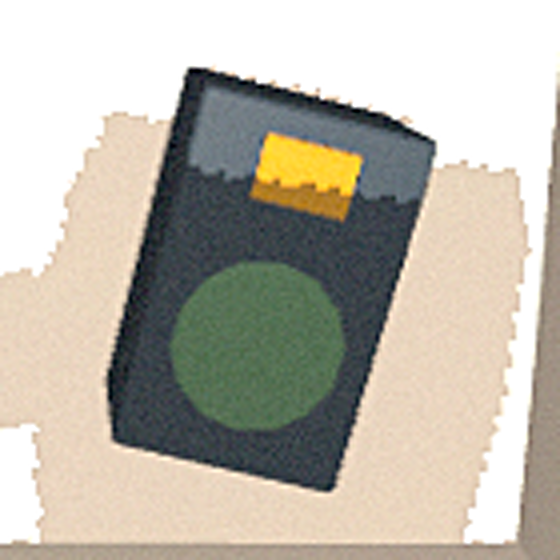

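The top face corners are near crop (207,85), (435,143), (330,492), (115,440). I'll refine with these and triangulate the disc with the scene view for height.

Run:
```python
from h import *
z=np.load('w7.npz');c=[z[f'arr_{i}'] for i in range(4)]
q=np.array([[207,85],[435,143],[330,492],[115,440]])/4+[300,110]
X=onz(c,q,.049);C=X.mean(0);print(C.round(4),np.linalg.norm(X-np.roll(X,-1,0),axis=1).round(4))
x=X[0]+X[1]-X[2]-X[3];yaw=np.arctan2(x[1],x[0]);print('yaw',yaw,np.degrees(yaw))
for n,roi in(('scene',(210,210,275,270)),('side',(285,165,350,225))):
    s=r.grab_frame(n);x0,y0,x1,y1=roi
    m=cv2.inRange(cv2.cvtColor(s,cv2.COLOR_BGR2HSV),(45,50,30),(85,255,200))[y0:y1,x0:x1]
    cs=cv2.findContours(m,0,2)[0]
    if cs:
        k=cv2.moments(max(cs,key=cv2.contourArea));
        if k['m00']>5:
            u=[k['m10']/k['m00']+x0,k['m01']/k['m00']+y0];print(n,u,k['m00'],two(c,[[364.5,196.3]],cam(n),[u]).round(4))
o=r.get_obs();rv=o['orientation'];t=np.degrees(2*np.arctan2(rv[1],rv[0]));t=(t+180)%360-180
d=C-o['tcp_pos'];print('tool yaw',t,'turn units',(np.degrees(yaw)-t)/45,'shift units',(d[:2]/.2).round(3),'dz to .021',(.021-o['tcp_pos'][2])/.2)
```

```text
[ 0.4988 -0.3129  0.049 ] [0.0432 0.069  0.0432 0.0686]
yaw -0.4846031672081075 -27.76571621969709
scene [235.55707762557077, 234.40639269406392] 36.5 [[ 0.4902 -0.3088  0.0484  0.001 ]]
tool yaw -14.174614379574223 turn units -0.30202448533606374 shift units [ 0.03  -0.234] dz to .021 -1.021031333872909
```

Disc height 0.0484 agrees with 0.049. Moving over the block, jaw at about 68 mm.

```bash
python3 -m crank '[[0.01,-0.08,0,-0.14,0.6],[0.01,-0.08,0,-0.14,0.6],[0.01,-0.07,0,0,0.6],[0,0,-0.15,0,0.6],[0,0,-0.15,0,0.6],[0,0,-0.15,0,0.6],[0,0,0,0,0.6],[0,0,0,0,0.6]]'
python3 - <<'E'
from h import *
o=r.get_obs();rv=o['orientation'];t=np.degrees(2*np.arctan2(rv[1],rv[0]));t=(t+180)%360-180
print(t,([.4988,-.3129,.021]-o['tcp_pos'])/.2)
E
```

```text
clock: 15.38
tcp_pos: [0.4981, -0.3124, 0.1344]
orientation: [-3.056, 0.725, 0.005]
contact_force: [-0.0, 0.0, 0.7]
grip_width: 0.0682
gripper_force: 0.0
-26.701239849478497 [ 0.00343404 -0.00233149 -0.56697898]
```

```bash
python3 -m crank '[[0.003,-0.002,-0.15,-0.015,0.6],[0,0,-0.15,0,0.6],[0,0,-0.12,0,0.6],[0,0,-0.09,0,0.6],[0,0,-0.05,0,0.6],[0,0,0,0,0.6],[0,0,0,0,0.6]]'; python3 -m crank '[[0,0,0,0,-1],[0,0,0,0,-1],[0,0,0,0,-1],[0,0,0,0,-1],[0,0,0,0,-1],[0,0,0,0,-1],[0,0,0,0,-1]]' 60
```

```text
clock: 15.97
tcp_pos: [0.5006, -0.3143, 0.0248]
orientation: [3.051, -0.747, 0.003]
contact_force: [0.2, -0.3, 0.5]
grip_width: 0.0682
gripper_force: 0.0
clock: 16.55
tcp_pos: [0.5009, -0.3145, 0.0254]
orientation: [3.051, -0.748, 0.005]
contact_force: [-0.5, 1.0, 6.3]
grip_width: 0.0439
gripper_force: 63.0
```

The block is gripped (43.9 mm, 63 N). Lifting straight up and carrying it towards the stage.

```bash
python3 -m crank '[[0,0,0.05,0,-1],[0,0,0.1,0,-1],[0,0,0.15,0,-1],[0,0,0.15,0,-1],[0,0,0.15,0,-1],[0,0.05,0,0.08,-1],[0,0.1,0,0.1,-1],[0,0.16,0,0.1,-1]]'; python3 -m crank '[[0.01,0.18,0,0.1,-1],[0.01,0.18,0,0.1,-1],[0.01,0.18,0,0.1,-1],[0.01,0.18,0,0.06,-1],[0.01,0.18,0,0,-1],[0.01,0.18,0,0,-1],[0,0.18,0,0,-1],[0,0.18,0,0,-1]]' >/dev/null; python3 -m crank '[[0,0.18,0,0,-1],[0,0.18,0,0,-1],[0,0.18,0,0,-1],[0,0.18,0,0,-1],[0,0.18,0,0,-1],[0,0.18,0,0,-1],[0,0.09,0,0,-1],[0,0,0,0,-1]]'
python3 - <<'E'
from h import *
o=r.get_obs();rv=o['orientation'];t=np.degrees(2*np.arctan2(rv[1],rv[0]));t=(t+180)%360-180
print(t,(1.29-t)/45,([.517,.281,.0313]-o['tcp_pos'])/.2)
cv2.imwrite('pics/w8.png',r.grab_frame('wrist'))
E
```

```text
clock: 17.22
tcp_pos: [0.4992, -0.2547, 0.1454]
orientation: [3.112, -0.41, 0.005]
contact_force: [0.7, -0.3, -1.6]
grip_width: 0.0439
gripper_force: 62.0
clock: 18.55
tcp_pos: [0.5103, 0.2766, 0.1447]
orientation: [-3.137, -0.046, -0.002]
contact_force: [0.3, 0.6, -2.7]
grip_width: 0.044
gripper_force: 61.9
1.6700376947081281 -0.00844528210462507 [ 0.03364668  0.02211698 -0.56713218]
```

```bash
python3 -m crank '[[0.02,0.01,-0.1,0,-1],[0,0,-0.12,0,-1],[0,0,-0.12,0,-1],[0,0,-0.1,0,-1],[0,0,-0.06,0,-1],[0,0,-0.045,0,-1],[0,0,0,0,-1],[0,0,0,0,-1]]'; python3 -m crank '[[0,0,-0.005,0,-1],[0,0,0,0,-1]]';python3 - <<'E'
from h import *
o=r.get_obs();rv=o['orientation'];t=np.degrees(2*np.arctan2(rv[1],rv[0]));t=(t+180)%360-180
print(t,([.532,.2958,.0313]-o['tcp_pos'])/.2)
cv2.imwrite('pics/m8.png',np.hstack([cv2.resize(r.grab_frame('wrist'),(400,300)),cv2.resize(r.grab_frame('scene')[250:370,360:520],(400,300),interpolation=cv2.INTER_CUBIC)]))
E
```

```text
clock: 19.27
tcp_pos: [0.5158, 0.2718, 0.0349]
orientation: [3.141, 0.033, 0.001]
contact_force: [-0.0, -0.1, -1.7]
grip_width: 0.044
gripper_force: 62.0
clock: 19.43
tcp_pos: [0.5162, 0.2725, 0.0345]
orientation: [-3.14, -0.034, -0.003]
contact_force: [0.2, 0.2, -1.1]
grip_width: 0.0439
gripper_force: 62.0
1.2412690173464966 [ 0.07892192  0.11625963 -0.01579503]
```

View pics/m8.png

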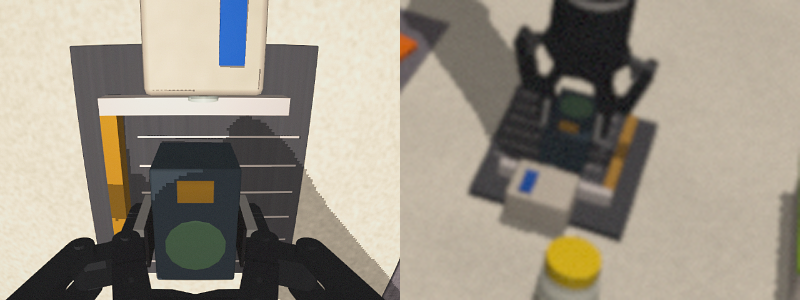

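The block is square over the plate with a small gap left to both stops. Lowering slightly, then moving toward the side stop and end stop with force checks.

```bash
python3 -m crank '[[0.02,0.04,-0.01,0,-1],[0.02,0.04,0,0,-1],[0.02,0.025,0,0,-1],[0,0,0,0,-1],[0,0,0,0,-1]]'; python3 -m crank '[[0,0.01,0,0,-1],[0,0.01,0,0,-1],[0,0,0,0,-1]]'; python3 -m crank '[[0,0.01,0,0,-1],[0,0,0,0,-1],[0,0,0,0,-1]]'
```

```text
clock: 19.95
tcp_pos: [0.528, 0.2945, 0.0314]
orientation: [-3.14, -0.036, -0.002]
contact_force: [0.6, 1.7, -0.3]
grip_width: 0.0439
gripper_force: 62.5
clock: 20.2
tcp_pos: [0.5278, 0.2962, 0.0315]
orientation: [3.14, 0.033, 0.0]
contact_force: [-0.2, -3.6, 3.6]
grip_width: 0.0444
gripper_force: 62.6
clock: 20.45
tcp_pos: [0.5277, 0.2962, 0.0315]
orientation: [3.138, 0.032, -0.001]
contact_force: [0.2, -8.5, 6.8]
grip_width: 0.044
gripper_force: 63.1
```

```bash
python3 -m crank '[[0.01,0.005,0,0,-1],[0.005,0,0,0,-1],[0,0,0,0,-1],[0,0,0,0,-1]]';python3 -m crank '[[0.01,0,0,0,-1],[0.005,0,0,0,-1],[0,0,0,0,-1],[0,0,0,0,-1]]'; python3 -m crank '[[0.01,0,0,0,-1],[0,0,0,0,-1],[0,0,0,0,-1]]'
```

```text
clock: 20.78
tcp_pos: [0.5278, 0.2963, 0.0315]
orientation: [3.135, 0.033, -0.009]
contact_force: [-10.3, -11.4, 16.6]
grip_width: 0.044
gripper_force: 64.4
clock: 21.12
tcp_pos: [0.528, 0.2963, 0.0316]
orientation: [3.133, 0.034, -0.016]
contact_force: [-17.1, -12.6, 25.1]
grip_width: 0.0438
gripper_force: 65.6
clock: 21.37
tcp_pos: [0.5284, 0.2963, 0.0317]
orientation: [3.132, 0.035, -0.02]
contact_force: [-22.2, -13.6, 30.0]
grip_width: 0.0438
gripper_force: 66.0
```

Upward force rises along with the x push, so plate friction may be taking it. I'll unload z and see whether x advances.

```bash
python3 -m crank '[[-0.01,0,0.005,0,-1],[-0.01,0,0.005,0,-1],[0,0,0.005,0,-1],[0,0,0,0,-1],[0,0,0,0,-1]]';python3 - <<'E'
from h import *
cv2.imwrite('pics/w9.png',cv2.resize(r.grab_frame('wrist')[110:350,140:460],(640,480),interpolation=cv2.INTER_CUBIC))
E
```

```text
clock: 21.78
tcp_pos: [0.5288, 0.2963, 0.0327]
orientation: [3.135, 0.033, -0.009]
contact_force: [-3.3, -7.2, 0.7]
grip_width: 0.0435
gripper_force: 62.5
```

View pics/w9.png

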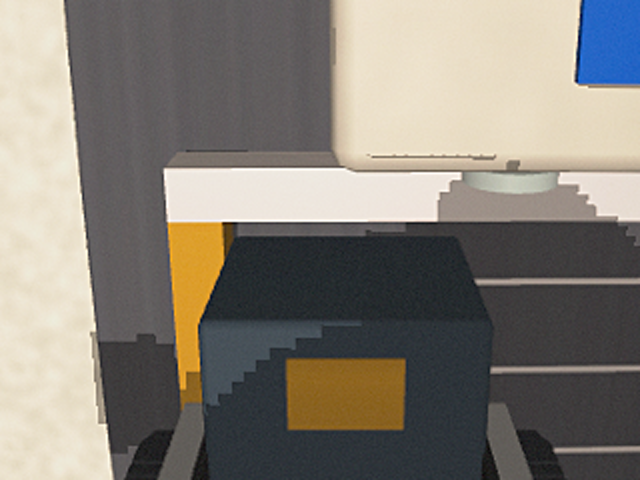

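A gap to the end stop remains (block front edge at row 237, stop edge at 222), so friction did stop it. The block is now nearly unloaded in z, so I'll advance in x. I've gone past the 10-picture limit, so from here I'll use numbers only.

```bash
python3 -m crank '[[0.008,0,0.003,0,-1],[0.008,0,0,0,-1],[0,0,0,0,-1],[0,0,0,0,-1]]';python3 -m crank '[[0.008,0,0,0,-1],[0,0,0,0,-1],[0,0,0,0,-1]]'
```

```text
clock: 22.17
tcp_pos: [0.5319, 0.2964, 0.033]
orientation: [3.135, 0.033, -0.01]
contact_force: [-2.5, -7.5, -1.6]
grip_width: 0.0436
gripper_force: 62.3
clock: 22.42
tcp_pos: [0.5334, 0.2964, 0.033]
orientation: [3.135, 0.033, -0.01]
contact_force: [-2.8, -6.5, -2.1]
grip_width: 0.0441
gripper_force: 62.4
```

Now it slides freely. Continuing until the x force builds.

```bash
python3 -m crank '[[0.008,0,0,0,-1],[0,0,0,0,-1],[0,0,0,0,-1]]';python3 -m crank '[[0.008,0,0,0,-1],[0,0,0,0,-1],[0,0,0,0,-1]]';python3 -m crank '[[0.008,0,0,0,-1],[0,0,0,0,-1],[0,0,0,0,-1]]'
```

```text
clock: 22.67
tcp_pos: [0.535, 0.2965, 0.033]
orientation: [3.135, 0.033, -0.01]
contact_force: [-3.9, -7.0, -1.9]
grip_width: 0.0437
gripper_force: 62.4
clock: 22.92
tcp_pos: [0.5352, 0.2965, 0.0329]
orientation: [3.134, 0.034, -0.013]
contact_force: [-6.6, -6.7, 0.3]
grip_width: 0.044
gripper_force: 62.7
clock: 23.17
tcp_pos: [0.5353, 0.2964, 0.0329]
orientation: [3.134, 0.034, -0.017]
contact_force: [-10.3, -8.7, 6.3]
grip_width: 0.0437
gripper_force: 63.2
```

Stopped at x = 0.5352, consistent with the seated place, with the x force building. A little more y and x push, then a settle check.

```bash
python3 -m crank '[[0.003,0.008,0,0,-1],[0,0,0,0,-1],[0,0,0,0,-1],[0,0,0,0,-1],[0,0,0,0,-1],[0,0,0,0,-1]]'
python3 - <<'E'
from h import *
c=cam('wrist');w=r.grab_frame('wrist');cv2.imwrite('pics/w10.png',w)
R=cv2.Rodrigues(np.array([0,0,.0225]))[0];s=np.array([.5321,.2958,.010])
# block chip-end edges: predicted top-face corners at +x end vs the image
print('pred top +x corners',proj(c,[s+R@[.035,b,.045] for b in(.0225,-.0225)]).round(1).tolist(),'bottom',proj(c,[s+R@[.035,b,0.014] for b in(.0225,-.0225)]).round(1).tolist())
g=cv2.cvtColor(w,cv2.COLOR_BGR2GRAY).astype(int)
for x in(270,300,330,350):
    d=np.abs(np.diff(cv2.GaussianBlur(w[:,x:x+3].mean(2).mean(1,keepdims=True),(1,3),0).ravel()));i=np.where(d[150:330]>9)[0]+150;print(x,i.tolist())
hsv=cv2.cvtColor(w,cv2.COLOR_BGR2HSV);m=cv2.inRange(hsv,(10,120,80),(28,255,255))
for k in cv2.findContours(m,0,2)[0]:
    if cv2.contourArea(k)>60: print('brass/lid',cv2.boundingRect(k))
E
```

```text
clock: 23.67
tcp_pos: [0.5353, 0.2965, 0.0328]
orientation: [3.131, 0.034, -0.02]
contact_force: [-14.2, -11.4, 9.6]
grip_width: 0.0436
gripper_force: 63.6
pred top +x corners [[240.8, 273.2], [389.2, 272.5]] bottom [[253.0, 238.9], [374.5, 238.4]]
270 [201, 210, 211, 212, 236, 237, 238, 270, 286]
300 [201, 210, 211, 212, 235, 236, 237, 288, 289, 324, 325]
330 [207, 213, 215, 216, 231, 232, 235, 236, 237, 238, 288, 289, 324, 325]
350 [207, 208, 209, 210, 211, 213, 215, 217, 218, 235, 236, 237, 238]
brass/lid (240, 396, 26, 67)
brass/lid (283, 289, 60, 36)
brass/lid (225, 238, 28, 77)
```

```bash
python3 -m crank '[[0,0,0.004,0,-1],[0.002,0.006,0,0,-1],[0,0,0,0,-1],[0,0,0,0,-1],[0,0,0,0,-1],[0,0,0,0,-1]]'
```

```text
clock: 24.22
tcp_pos: [0.5353, 0.2965, 0.0329]
orientation: [3.129, 0.033, -0.022]
contact_force: [-13.8, -12.7, 6.1]
grip_width: 0.044
gripper_force: 63.2
```

Both side forces (about 14 N and 13 N) are well above what friction from a small vertical load could carry. Handing in.

```bash
python3 -c "from bench import r;print(r.hand_in())"
```

```text
the job is handed in; nothing more can be done
None
```

I handed the job in at 24 s: the lid was tipped and laid flat on the mat, and the block is held in the corner pressing about 14 N toward the end stop and 13 N toward the side stop at the wrist; no verdict came back, and I viewed 13 pictures against the limit of 10.

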